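# Find and shim the hanging foot of a carousel sampler

### The job

The carousel sampler rocks because one of the three feet behind the slots in its front hangs clear of the bench, while the other two stand hard on it. Pick up the shim blade by its handle, feel through the slots for the foot that lets the blade slide in, push the blade fully home there until its handle meets the sampler's front, and let go of it; then throw the clamp lever right over, away from the robot. Leave the other things on the bench where they are.

Things in the scene. Friction and masses are not known exactly. Their poses are not given: they have to be found in the camera images.
- sampler: fixed cream base box 360 mm wide (y), 400 deep (x), 50 high, bearing a tube carousel (176 mm high) and a needle tower (220 high); the carousel starts 105 mm behind the front. Origin at bench level in the middle of the front face; x points straight into the machine (the way the blade is pushed), y along the front to the left, z up. Two feet stand on the bench, the third is clear; which one changes from run to run
- slot_left (a point): mouth of the left slot, 130 mm to the left (+y) of the sampler's origin: middle of its width, at bench level, in the front face; axes as the sampler's. Each slot is 32 mm wide, 11 high, with the bench as its floor; flared aluminium guides reach 14 mm out in front, and a round steel levelling-screw head (radius 15, 8 high) on the base's top marks it, 35 mm behind the front
- slot_middle (a point): mouth of the middle slot, 40 mm to the left of the sampler's origin; likewise. A rubber foot is hidden in every slot, from 19 mm in. A foot that stands on the bench stops the blade there (it yields up to 10 mm, at 3 N/mm, then is rigid). The clear foot has a light sprung pad, met 25 to 35 mm in, which gives way with 1 to 5 N of drag and lets the blade in to its full 60 mm
- slot_right (a point): mouth of the right slot, 50 mm to the right (-y) of the sampler's origin; likewise
- shim_handle (a point): centre of the shim blade's handle, a grey plastic block 72 mm long (x), 20 wide (y), 34 high, lying on the bench (centre 17 mm up). x points from handle to blade tip, z up. The steel blade, 24 wide and 5 thick with a rounded nose, level with the handle's underside, sticks out 60 mm from the handle's front end, which is 36 mm ahead of this point. About 90 g in all
- shim_tip (a point): the end of the blade, 96 mm ahead of the handle's centre, in the middle of its width and thickness (2.5 mm above its underside). A hard push on the tip can tip the blade nose-down or slide it back in the grip; set flat on the bench and gripped afresh it is level again
- clamp (a joint): clamp lever on the sampler's top, at the right: 0 leaning towards the robot (unclamped; it starts at 0 to 0.15), 1.0 rad thrown right over away from the robot (clamped). It turns about a level axis across the sampler (y) and stays where it is left
- clamp_tip (a point): centre of the black ball (radius 13 mm) at the end of the clamp lever; the arm is 80 mm long from its turning axis, which lies 60 mm behind the sampler's front, 135 mm to the right (-y) of its origin, 72 mm above the bench. About 1 N at the ball moves it
- spatula: bystander: a steel lab spatula 150 mm long lying on the bench, at the other side from the shim
- beaker: bystander: glass beaker, radius 35, 90 mm high; origin under its centre
- reagent: bystander: white plastic bottle, radius 32, 150 mm high; origin under its centre
- jar: bystander: small clear jar with a black cap, radius 20, 40 mm high; origin under its centre
- tray: bystander: white tray 100 x 70 x 30 mm; origin under its centre
- tube_rack: bystander: aluminium rack with tubes, 60 x 120 x 80 mm; origin under its centre
Not all that is in view belongs to the job. Of the things that look like the part that bears shim_handle, take the one that is nearest to the robot's base at the start.

How it is judged:
By the outcome, as a careful person would: the job done as asked, in the order asked, and still so for the second after the job is handed in, with the robot touching nothing.
It also fails if it takes over 64 s, if anything falls off the work surface, if the arm or the gripper's body presses on something with over 40 N, if the wrist force passes 120 N, or if a joint passes its speed limit or range.

### The arm

A 6-joint arm with a two-finger parallel gripper is mounted at the origin on the work surface. World frame = base frame: x ahead of the robot, y to its left, z up, the work surface at z = 0. Lengths are in m, angles in rad, forces in N, time in s.
With the tool pointing down it reaches from about 0.25 to 0.725 m from the base axis. Payload 4 kg.
Tool frame: the origin (TCP) lies between the finger pads; the fingertips stand 17 mm ahead of it and the grasp point (between the pads) lies 2 mm behind it; z points along the fingers, x is the direction in which the jaws open and shut, and the axes are right-handed (so a half turn about z gives the same grasp; the last joint's range is limited). The gripper opens to 85 mm and grips with 20 to 120 N. Pads are 22 mm wide; open, the fingers measure 114 mm over their backs; the gripper's body (76 mm by 85 mm) begins 54 mm behind the grasp point. The pads swing forward as they close: fully open they stand 13 mm farther back than shut.
Start: joints at [1.304, 0.241, 0.005, 1.335, 0, 1.571], TCP at [0.132, 0.482, 0.248] pointing down, gripper open.
Joint ranges: [-2.72, 2.72], [-1.05, 1.87], [-1.09, 1.28], [-1.99, 2.15], [-1.42, 1.44], [-3.14, 3.14]. Speed limits (rad/s): [2.79, 2.79, 3.14, 3.14, 3.14, 3.14].

### API

Orientations are given as a unit quaternion [x, y, z, w].
In Python, from workcell import telemetry, cams, workorder gives the robot as it stands. The module is installed in compiled form; this text tells all that it offers.
- The arm moves only by the tool apply_moves, never from a script. Its argument "moves" is a list that holds one entry, the list of rows, each a list of 4 numbers: the shift along the tool's x, y, z in mm, then the turn about the tool's z in degrees. A call has exactly 10 rows; each row shifts and turns the pose as measured when the row begins, along the tool's axes as they then stand; what a row does not reach is not made up. A row lasts 1/10 s, in which the tool goes at most 50 mm and 8.59 degrees, less where a joint would pass 70% of its speed; a pose out of reach is approached as far as the arm can. A call with a gripper value outside its range is refused whole. "hand" is the gripper's target within -1 to 1 (fully open at 1, half-way at 0, shut at -1), set as the call begins (left out, the last holds). The fingers move at their own pace and stop on an object; the grip force is fixed at half the most. Time passes only in rows, so rows that do not move let the fingers close, or fill a call up. It gives the time, the measured TCP pose, the force and the opening at its end, in the units of the state.
- telemetry.get_obs(): the state, without advancing time (a new reading comes with each control period).
- cams.camera(name): name is "scene" or "top" or "wrist"; returns a dict with "color" (420x560x3 uint8, red, green, blue), "fovy" (degrees; the focal length in pixels is half the picture's height over the tangent of half this angle, whatever the lens; pixels are square), "cx", "cy" (the principal point, pixels), "camera_from_world" (4x4, takes a point from world to camera coordinates). Camera axes: x right, y down, z forward; pixel columns grow to the right and rows downward; lengths in m; the calibration is good to about 2 mm. A picture is of the moment at which its call begins. There is no depth.
- workorder.job_done(): hands the job in, once; it reports no verdict.
The state is a dict: "clock": time; "joint_pos": joint angles; "joint_vel": joint speeds; "tau": joint torques, N m; "eef_pos": TCP position; "tool_rot": TCP orientation; "ft_force": force on the tool from outside, world axes, zero at the start; "ft_torque": the same for the moment, N m; "grip_width": finger opening in m.
Only numpy, scipy, OpenCV 4.12 (cv2) and the standard library are available. Lean on these libraries where they do the work, as an engineer would, in place of code of your own. Each camera call takes 0.05 s, during which the arm holds its last target. There are 200 camera calls.

## Working session

There is one attempt and no reset: what is moved stays moved. The work goes in short steps, Python scripts to look and compute and a tool call to move; the robot and the scene stay as the last step left them, time stands still between calls to the robot, and variables do not carry over. Pictures are saved under pics/ and viewed, about 8 in all and at most 12, crops included, and the job is handed in when it is done.

Besides the shell and the picture viewer there is one more tool, called as name([rows], argument=value, ...), one row to a line, values as JSON. apply_moves: Moves the arm, as the interface text tells. Its arguments: {"type":"object","properties":{"moves":{"type":"array"},"hand":{"type":"number"}},"required":["moves"]}

```bash
mkdir -p pics
cat > h.py <<'E'
import numpy as np, cv2
from workcell import telemetry, cams, workorder
def snap(name,fn,crop=None,s=1):
    d=cams.camera(name); im=d['color'][:,:,::-1]
    np.savez('pics/'+fn+'.npz',color=im,f=210/np.tan(np.radians(d['fovy'])/2),cx=d['cx'],cy=d['cy'],T=d['camera_from_world'])
    save(fn,fn,crop,s)
def save(src,fn,crop=None,s=1):
    im=np.load('pics/'+src+'.npz')['color']
    if crop: u0,v0,u1,v1=crop; im=im[v0:v1,u0:u1]
    if s!=1: im=cv2.resize(im,None,fx=s,fy=s,interpolation=cv2.INTER_CUBIC)
    cv2.imwrite('pics/'+fn+'.png',im)
def ray(src,u,v,z):
    d=np.load('pics/'+src+'.npz'); T=d['T']; R=T[:3,:3]; c=-R.T@T[:3,3]
    r=R.T@np.array([(u-d['cx'])/d['f'],(v-d['cy'])/d['f'],1]); return c+r*(z-c[2])/r[2]
def proj(src,p):
    d=np.load('pics/'+src+'.npz'); q=d['T']@np.append(p,1); return d['f']*q[:2]/q[2]+[d['cx'],d['cy']]
E
python3 - <<'E'
from h import *
snap('top','t0',s=1.4); snap('scene','s0',s=1.4); print(telemetry.get_obs())
E
```

```text
{'clock': 0.1, 'joint_pos': array([ 1.30397540e+00,  2.41323743e-01,  3.87102870e-03,  1.33522516e+00,
       -4.16828877e-05,  1.57082232e+00]), 'joint_vel': array([-0.0002701 , -0.00132624,  0.00297192,  0.00135048,  0.00072793,
        0.00049996]), 'tau': array([-5.64956065e-05, -3.73138762e+01,  2.53009504e+01,  1.08461111e-02,
       -3.11890187e-05,  1.30336079e-05]), 'eef_pos': array([0.13170279, 0.48178499, 0.24751352]), 'tool_rot': array([ 7.94886819e-01,  6.06757002e-01, -7.35147608e-04,  5.87406670e-04]), 'ft_force': array([-0.13697613,  0.52460143, -0.38283061]), 'ft_torque': array([ 0.05146548, -0.00437223,  0.04117344]), 'grip_width': 0.08540506670713716}
```

View pics/t0.png

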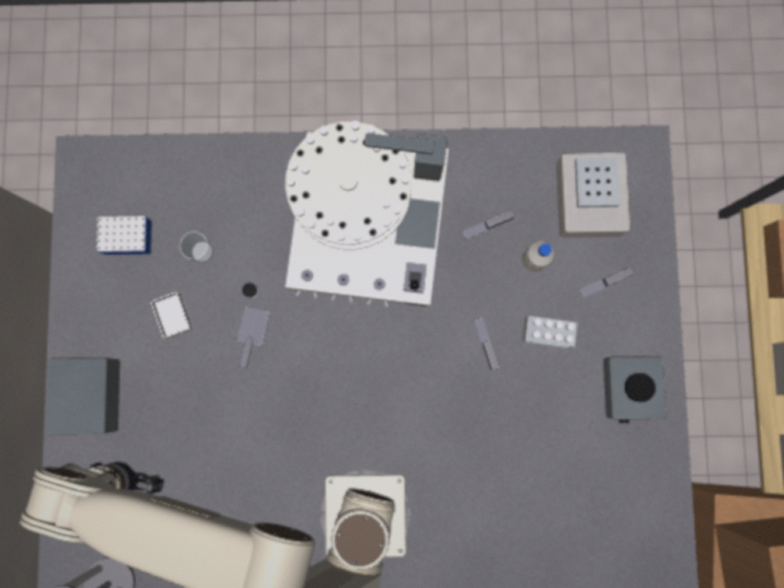

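View pics/s0.png

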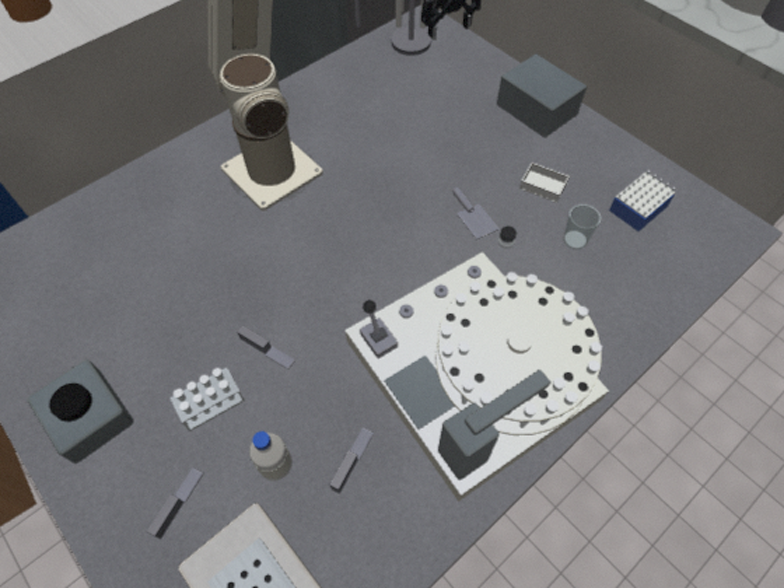

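The top view (1.4x) shows the sampler, its front edge running from (287,288) to (432,303), with screw heads at (307,275), (343,280), (379,284) and the lever at (414,283). There are three blade-like parts: (487,345), (488,225) and (607,282). The base is at (365,515), so (487,345) is the nearest. An enlarged crop should confirm it.

Run:
```python
from h import *
a=np.load('pics/t0.npz')['color']
A=cv2.resize(a[150:290,200:380],None,fx=4.4,fy=4.2,interpolation=cv2.INTER_CUBIC)
cv2.imwrite('pics/c1.png',A)
b=np.load('pics/s0.npz')['color']
cv2.imwrite('pics/c2.png',cv2.resize(b[170:290,150:310],None,fx=5,fy=5,interpolation=cv2.INTER_CUBIC))
for n in ('t0','s0'):
  d=np.load(f'pics/{n}.npz');T=d['T'];print(n,d['f'],d['cx'],d['cy'],-T[:3,:3].T@T[:3,3])
for u,v in [(487,345),(488,225),(607,282)]: 
  p=ray('t0',u/1.4,v/1.4,.017); print(p,np.hypot(*p[:2]))
for u,v in [(307,275),(343,280),(379,284)]: print(ray('t0',u/1.4,v/1.4,.058))
```

```text
t0 546.3355843189591 275.24949100438414 207.69301914186735 [ 0.30710942 -0.07294392  1.92187015]
s0 431.2093649215398 279.15476999817093 209.24773325003324 [ 1.02589602 -0.48236055  1.15421368]
[ 0.40777607 -0.30903826  0.017     ] 0.5116502380144953
[ 0.71146465 -0.32107497  0.017     ] 0.7805581878686445
[ 0.56093408 -0.61441484  0.017     ] 0.8319571123255981
[0.58466233 0.13377642 0.058     ]
[0.57079595 0.04509048 0.058     ]
[ 0.55944572 -0.04340326  0.058     ]
```

View pics/c1.png

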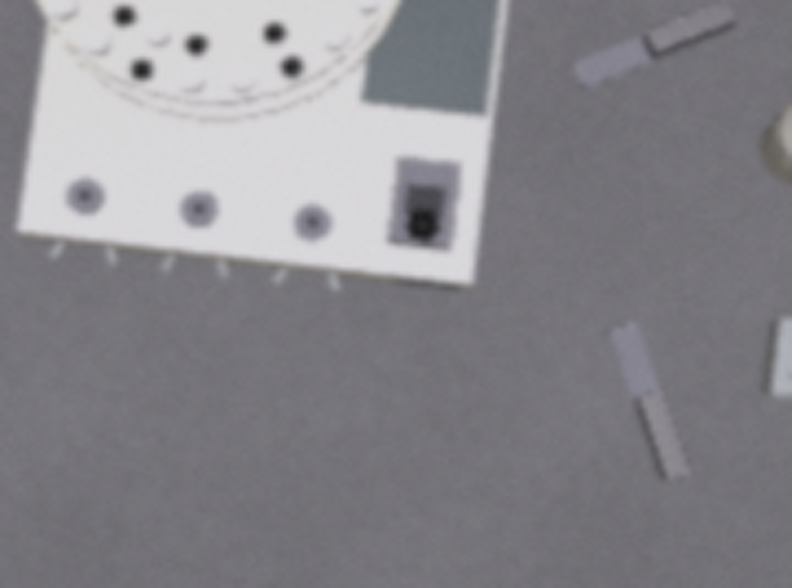

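Run:
```python
from h import *
C=lambda u,v,z: ray('t0',200+u/4.4,150+v/4.2,z)
h0=C(650,396,.034);h1=C(677,476,.034);t=C(626,324,.003)
print('handle',h0,h1,(h0+h1)/2,np.linalg.norm(h0-h1),'tip',t, np.linalg.norm((t-(h0+h1)/2)[:2]))
d=t-(h0+h1)/2;print('yaw',np.degrees(np.arctan2(d[1],d[0])),np.degrees(np.arctan2(*(h0-h1)[[1,0]])))
s=[C(85,197,.058),C(199,209,.058),C(312,222,.058)];e=[C(17,233,.05),C(473,284,.05)]
print('screws',s,'edge',e)
w=s[0]-s[2];yw=np.arctan2(-w[0],w[1]);w2=e[0]-e[1]
print(np.degrees(yw),np.degrees(np.arctan2(-w2[0],w2[1])),np.linalg.norm(w),np.linalg.norm(w2))
b=C(422,224,.14);print('ball',b)
```

```text
handle [ 0.41426621 -0.30671486  0.034     ] [ 0.3485895  -0.32571714  0.034     ] [ 0.38142785 -0.316216    0.034     ] 0.06837044240623451 tip [ 0.47661296 -0.29326244  0.003     ] 0.09791359017770998
yaw 13.557827874895334 16.136774595560926
screws [array([0.58299983, 0.13366736, 0.058     ]), array([0.57161206, 0.04430033, 0.058     ]), array([ 0.55943502, -0.04407394,  0.058     ])] edge [array([0.55507738, 0.18812426, 0.05      ]), array([ 0.50721655, -0.16925526,  0.05      ])]
-7.552187488521651 -7.627757114785684 0.179296598392904 0.36057007878872505
ball [ 0.54544124 -0.12756197  0.14      ]
```

Measurements agree with the given sizes: handle 68 mm long, tip 98 mm ahead of its centre, front edge 361 mm, screws 179 mm apart over three slots. The crop confirms the nearest blade, with its handle at (664,436) and tip at (626,324). Next I'll plan the approach.

```bash
cat >> h.py <<'E'
def state():
    o=telemetry.get_obs(); x,y,z,w=o['tool_rot']
    return np.array(o['eef_pos']), 2*np.degrees(np.arctan2(y,x)), o
def plan(wps):
    """wps: (x,y,z,toolx_deg,nrows); prints rows"""
    p,a,o=state(); R=[]
    print('t',round(o['clock'],2),'p',np.round(p,4),'a',round(a,1),'F',np.round(o['ft_force'],1),'w',round(o['grip_width'],4),'q6',np.round(o['joint_pos'][5],2),'tilt',np.round(o['tool_rot'][2:],4))
    for x,y,z,b,n in wps:
        p0=p.copy(); da=((b-a+180)%360-180) if abs(b-a)<170 or True else 0
        for i in range(n):
            d=(np.array([x,y,z])-p0)/n; t=np.radians(a)
            X=np.array([np.cos(t),np.sin(t),0]);Y=np.array([np.sin(t),-np.cos(t),0])
            R.append([round(1e3*d@X,1),round(1e3*d@Y,1),round(-1e3*d[2],1),round(-da/n,1)]); a+=da/n
        p=np.array([x,y,z])
    for i in range(0,len(R),10): print(str(R[i:i+10]).replace(' ',''))
E
python3 - <<'E'
from h import *
plan([(.36,.1,.25,0,10),(.38,-.316,.15,-75.5,10)])
E
```

```text
t 0.1 p [0.1317 0.4818 0.2475] a 74.7 F [-0.1  0.5 -0.4] w 0.0854 q6 1.57 tilt [-0.0007  0.0006]
[[np.float64(-30.8),np.float64(32.1),np.float64(-0.2),np.float64(7.5)],[np.float64(-26.4),np.float64(35.8),np.float64(-0.2),np.float64(7.5)],[np.float64(-21.5),np.float64(38.9),np.float64(-0.2),np.float64(7.5)],[np.float64(-16.2),np.float64(41.4),np.float64(-0.2),np.float64(7.5)],[np.float64(-10.7),np.float64(43.2),np.float64(-0.2),np.float64(7.5)],[np.float64(-5.0),np.float64(44.2),np.float64(-0.2),np.float64(7.5)],[np.float64(0.8),np.float64(44.5),np.float64(-0.2),np.float64(7.5)],[np.float64(6.5),np.float64(44.0),np.float64(-0.2),np.float64(7.5)],[np.float64(12.2),np.float64(42.8),np.float64(-0.2),np.float64(7.5)],[np.float64(17.7),np.float64(40.8),np.float64(-0.2),np.float64(7.5)]]
[[np.float64(2.0),np.float64(41.6),np.float64(10.0),np.float64(7.6)],[np.float64(7.4),np.float64(41.0),np.float64(10.0),np.float64(7.6)],[np.float64(12.8),np.float64(39.6),np.float64(10.0),np.float64(7.6)],[np.float64(17.9),np.float64(37.6),np.float64(10.0),np.float64(7.6)],[np.float64(22.7),np.float64(34.9),np.float64(10.0),np.float64(7.6)],[np.float64(27.0),np.float64(31.7),np.float64(10.0),np.float64(7.6)],[np.float64(31.0),np.float64(27.8),np.float64(10.0),np.float64(7.6)],[np.float64(34.4),np.float64(23.5),np.float64(10.0),np.float64(7.6)],[np.float64(37.2),np.float64(18.8),np.float64(10.0),np.float64(7.6)],[np.float64(39.3),np.float64(13.8),np.float64(10.0),np.float64(7.6)]]
```

apply_moves([
  [[-31,32,0,7.5],[-26,36,0,7.5],[-21,39,0,7.5],[-16,41,0,7.5],[-11,43,0,7.5],[-5,44,0,7.5],[1,44,0,7.5],[6,44,0,7.5],[12,43,0,7.5],[18,41,0,7.5]],
], hand=1)

```text
clock: 1.1
eef_pos: [0.3545, 0.0858, 0.2442]
tool_rot: [1.0, -0.022, -0.001, 0.003]
ft_force: [1.1, 1.0, -0.5]
grip_width: 0.0853
```

```bash
sed -i 's/R.append(\[\(.*\)\]); a+=/R.append([float(v) for v in (\1)]); a+=/' h.py
python3 - <<'E'
from h import *
plan([(.38,-.316,.15,-75.5,10)])
E
```

```text
t 1.1 p [0.3545 0.0858 0.2442] a -2.5 F [ 1.1  1.  -0.5] w 0.0853 q6 1.86 tilt [-0.0012  0.0028]
[[4.3,40.0,9.4,7.3],[9.4,39.2,9.4,7.3],[14.3,37.6,9.4,7.3],[18.9,35.5,9.4,7.3],[23.3,32.8,9.4,7.3],[27.3,29.6,9.4,7.3],[30.8,25.9,9.4,7.3],[33.9,21.8,9.4,7.3],[36.3,17.3,9.4,7.3],[38.3,12.5,9.4,7.3]]
```

apply_moves([
  [[4,40,9,7.3],[9,39,9,7.3],[14,38,9,7.3],[19,35,9,7.3],[23,33,9,7.3],[27,30,9,7.3],[31,26,9,7.3],[34,22,9,7.3],[36,17,9,7.3],[38,12,9,7.3]],
])

```text
clock: 2.1
eef_pos: [0.3672, -0.3332, 0.1517]
tool_rot: [0.772, -0.635, 0.001, 0.001]
ft_force: [0.6, 0.0, -0.2]
grip_width: 0.0854
```

Run:
```python
from h import *
snap('wrist','w1',s=1.4)
plan([(.38,-.316,.15,-75.5,3)])
print(proj('w1',[.381,-.316,.034])*1.4, proj('w1',[.474,-.293,.003])*1.4)
```

```text
t 2.15 p [ 0.3673 -0.3388  0.1502] a -79.4 F [ 1.5 -6.2 -0.3] w 0.0852 q6 2.21 tilt [0.0022 0.0029]
[[-6.7,-5.6,0.1,-1.3],[-6.6,-5.7,0.1,-1.3],[-6.4,-5.9,0.1,-1.3]]
[368.64492341 254.68017403] [358.8957661   47.92509605]
```

View pics/w1.png

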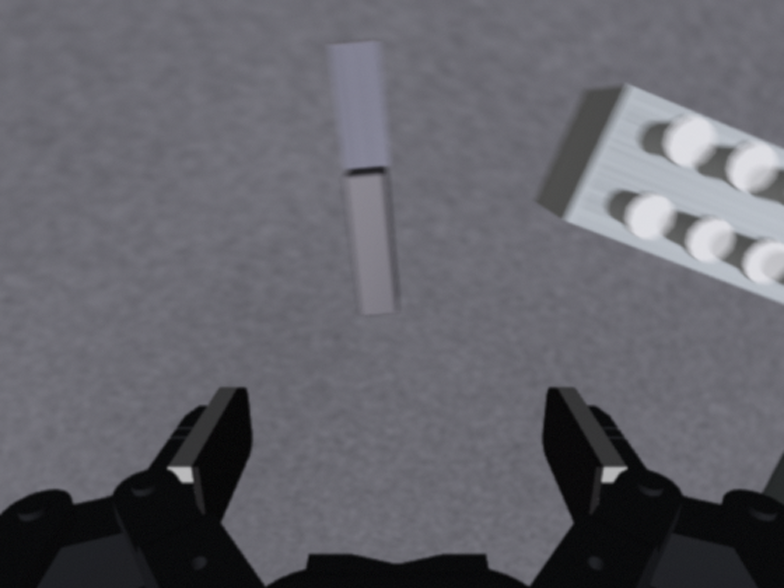

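The wrist view (1.4x) shows the handle top with corners (345,174), (384,172), (397,312), (360,315). The tip is at (354,42), and the tube rack is at the right, clear of the fingers.

Run:
```python
from h import *
C=lambda u,v,z: ray('w1',u/1.4,v/1.4,z)
f=C(364.5,173,.034);b=C(378.5,313.5,.034);t=C(354,42,.005)
m=(f+b)/2;d=t-m;print(f,b,m,t,np.linalg.norm(f-b),np.linalg.norm(d[:2]),np.degrees([np.arctan2(d[1],d[0]),np.arctan2(*(f-b)[[1,0]])]))
print('width',np.linalg.norm(C(345,174,.034)-C(384,172,.034)))
```

```text
[ 0.41935544 -0.30717518  0.034     ] [ 0.3514223 -0.326396   0.034    ] [ 0.38538887 -0.31678559  0.034     ] [ 0.47592661 -0.29041023  0.005     ] 0.07059994299643424 0.09430133582456925 [16.24183911 15.7981857 ]
width 0.018186737292868807
```

Run:
```python
from h import *
plan([(.381,-.3178,.12,-74.2,4),(.381,-.3178,.06,-74.2,4),(.381,-.3178,.06,-74.2,2)])
```

```text
t 2.15 p [ 0.3673 -0.3388  0.1502] a -79.4 F [ 1.5 -6.2 -0.3] w 0.0852 q6 2.21 tilt [0.0022 0.0029]
[[-4.5,-4.3,7.5,-1.3],[-4.4,-4.4,7.5,-1.3],[-4.3,-4.5,7.5,-1.3],[-4.2,-4.6,7.5,-1.3],[0.0,0.0,15.0,-0.0],[0.0,0.0,15.0,-0.0],[0.0,0.0,15.0,-0.0],[0.0,0.0,15.0,-0.0],[0.0,0.0,-0.0,-0.0],[0.0,0.0,-0.0,-0.0]]
```

apply_moves([
  [[-4.5,-4.3,7,-1.3],[-4.4,-4.4,7,-1.3],[-4.3,-4.5,8,-1.3],[-4.2,-4.6,8,-1.3],[0,0,15,0],[0,0,15,0],[0,0,15,0],[0,0,15,0],[0,0,0,0],[0,0,0,0]],
])

```text
clock: 3.15
eef_pos: [0.3823, -0.3054, 0.0533]
tool_rot: [0.807, -0.591, -0.001, 0.002]
ft_force: [-0.1, -0.4, 0.1]
grip_width: 0.0853
```

Run:
```python
from h import *
plan([(.381,-.3178,.04,-74.2,3),(.381,-.3178,.023,-74.2,4)])
```

```text
t 3.15 p [ 0.3823 -0.3054  0.0533] a -72.5 F [-0.1 -0.4  0.1] w 0.0853 q6 2.16 tilt [-0.0011  0.0017]
[[3.8,1.7,4.4,0.6],[3.8,1.6,4.4,0.6],[3.8,1.6,4.4,0.6],[0.0,0.0,4.2,-0.0],[0.0,0.0,4.2,-0.0],[0.0,0.0,4.2,-0.0],[0.0,0.0,4.2,-0.0]]
```

apply_moves([
  [[3.8,1.7,4,0.6],[3.8,1.6,4,0.6],[3.8,1.6,4,0.6],[0,0,4,0],[0,0,4,0],[0,0,4,0],[0,0,4,0],[0,0,0,0],[0,0,0,0],[0,0,0,0]],
])

```text
clock: 4.15
eef_pos: [0.3823, -0.3194, 0.0251]
tool_rot: [0.797, -0.604, 0.001, 0.002]
ft_force: [0.0, 0.6, 0.1]
grip_width: 0.0852
```

Run:
```python
from h import *
plan([(.381,-.3178,.0225,-74.2,2)])
```

```text
t 4.15 p [ 0.3823 -0.3194  0.0251] a -74.3 F [0.  0.6 0.1] w 0.0852 q6 2.17 tilt [0.001  0.0018]
[[-0.9,0.4,1.3,-0.1],[-0.9,0.4,1.3,-0.1]]
```

apply_moves([
  [[-1,0.5,1.3,0],[-0.5,0.5,1,0],[0,0,0,0],[0,0,0,0],[0,0,0,0],[0,0,0,0],[0,0,0,0],[0,0,0,0],[0,0,0,0],[0,0,0,0]],
], hand=-1)

```text
clock: 5.15
eef_pos: [0.3812, -0.3182, 0.0233]
tool_rot: [0.797, -0.604, 0.002, 0.002]
ft_force: [0.7, 1.1, -0.0]
grip_width: 0.0189
```

Run:
```python
from h import *
plan([(.381,-.3178,.045,-74.2,4)])
```

```text
t 5.15 p [ 0.3812 -0.3182  0.0233] a -74.3 F [ 0.7  1.1 -0. ] w 0.0189 q6 2.17 tilt [0.0016 0.0018]
[[-0.1,0.0,-5.4,-0.0],[-0.1,0.0,-5.4,-0.0],[-0.1,0.0,-5.4,-0.0],[-0.1,0.0,-5.4,-0.0]]
```

Run:
```python
from h import *
plan([(.372,-.30,.055,-76,3),(.365,-.03,.055,-97.6,14),(.365,-.03,.055,-97.6,3)])
```

```text
t 5.15 p [ 0.3812 -0.3182  0.0233] a -74.3 F [ 0.7  1.1 -0. ] w 0.0189 q6 2.17 tilt [0.0016 0.0018]
[[-6.7,1.3,-10.6,0.6],[-6.6,1.4,-10.6,0.6],[-6.6,1.5,-10.6,0.6],[-18.8,-4.2,-0.0,1.5],[-18.9,-3.7,-0.0,1.5],[-19.0,-3.2,-0.0,1.5],[-19.1,-2.6,-0.0,1.5],[-19.2,-2.1,-0.0,1.5],[-19.2,-1.6,-0.0,1.5],[-19.3,-1.1,-0.0,1.5]]
[[-19.3,-0.6,-0.0,1.5],[-19.3,-0.1,-0.0,1.5],[-19.3,0.5,-0.0,1.5],[-19.3,1.0,-0.0,1.5],[-19.2,1.5,-0.0,1.5],[-19.2,2.0,-0.0,1.5],[-19.1,2.5,-0.0,1.5],[0.0,0.0,-0.0,-0.0],[0.0,0.0,-0.0,-0.0],[0.0,0.0,-0.0,-0.0]]
```

apply_moves([
  [[0,1,-10,0],[-7,1.5,-11,0.6],[-7,1.5,-10,0.6],[-19,-4,0,1.5],[-19,-4,0,1.5],[-19,-3,0,1.5],[-19,-3,0,1.5],[-19,-2,0,1.5],[-19,-2,0,1.5],[-19,-1,0,1.5]],
])

```text
clock: 6.15
eef_pos: [0.3693, -0.1659, 0.0632]
tool_rot: [0.726, -0.688, 0.006, 0.0]
ft_force: [1.4, 0.2, -1.1]
grip_width: 0.0193
```

Run:
```python
from h import *
plan([(.368,-.03,.055,-97.6,8)])
```

```text
t 6.15 p [ 0.3693 -0.1659  0.0632] a -86.9 F [ 1.4  0.2 -1.1] w 0.0193 q6 2.67 tilt [0.0063 0.0004]
[[-17.0,-0.7,1.0,1.3],[-17.0,-0.3,1.0,1.3],[-17.0,0.0,1.0,1.3],[-17.0,0.4,1.0,1.3],[-17.0,0.8,1.0,1.3],[-16.9,1.2,1.0,1.3],[-16.9,1.6,1.0,1.3],[-16.9,2.0,1.0,1.3]]
```

The last joint would pass its range going this way (it needs 183°). I'll spin the blade the long way round in the open space, which puts that joint near -177°.

apply_moves([
  [[0,10,0,0],[0,5,0,-4],[0,0,0,-8.5],[0,0,0,-8.5],[0,0,0,-8.5],[0,0,0,-8.5],[0,0,0,-8.5],[0,0,0,-8.5],[0,0,0,-8.5],[0,0,0,-8.5]],
])

```text
clock: 7.15
eef_pos: [0.3476, -0.1665, 0.0703]
tool_rot: [0.993, -0.119, 0.007, 0.007]
ft_force: [0.7, -0.5, -0.3]
grip_width: 0.0196
```

apply_moves([
  [[0,0,0,-8.5],[0,0,0,-8.5],[0,0,0,-8.5],[0,0,0,-8.5],[0,0,0,-8.5],[0,0,0,-8.5],[0,0,0,-8.5],[0,0,0,-8.5],[0,0,0,-8.5],[0,0,0,-8.5]],
])

```text
clock: 8.15
eef_pos: [0.3417, -0.1705, 0.0772]
tool_rot: [0.808, 0.589, 0.001, 0.015]
ft_force: [-0.3, 0.2, -1.2]
grip_width: 0.0192
```

apply_moves([
  [[0,0,0,-8.5],[0,0,0,-8.5],[0,0,0,-8.5],[0,0,0,-8.5],[0,0,0,-8.5],[0,0,0,-8.5],[0,0,0,-8.5],[0,0,0,-8.5],[0,0,0,-8.5],[0,0,0,-8.5]],
])

```text
clock: 9.15
eef_pos: [0.3355, -0.174, 0.084]
tool_rot: [0.189, 0.982, -0.012, 0.014]
ft_force: [0.2, 0.4, -0.2]
grip_width: 0.019
```

Run:
```python
from h import *
plan([(.365,-.03,.055,-97.6,10)])
```

```text
t 9.15 p [ 0.3355 -0.174   0.084 ] a 158.2 F [ 0.2  0.4 -0.2] w 0.019 q6 -1.66 tilt [-0.0122  0.0145]
[[2.6,14.5,2.9,-10.4],[-0.1,14.7,2.9,-10.4],[-2.7,14.4,2.9,-10.4],[-5.3,13.7,2.9,-10.4],[-7.7,12.5,2.9,-10.4],[-9.8,10.9,2.9,-10.4],[-11.6,9.0,2.9,-10.4],[-13.1,6.7,2.9,-10.4],[-14.1,4.3,2.9,-10.4],[-14.6,1.6,2.9,-10.4]]
```

apply_moves([
  [[3,10,2,-8],[1,10,2,-8],[-1,10,2,-8],[-2,10,2,-8],[-4,9,2,-8],[-5,9,2,-8],[-6,8,2,-8],[-7,7,2,-8],[-8,6,2,-8],[-9,5,2,-8]],
])

```text
clock: 10.15
eef_pos: [0.3471, -0.0766, 0.0673]
tool_rot: [-0.508, 0.861, -0.024, 0.004]
ft_force: [-0.3, -0.6, -0.5]
grip_width: 0.0187
```

Run:
```python
from h import *
plan([(.365,-.025,.055,-97.6,8)])
```

```text
t 10.15 p [ 0.3471 -0.0766  0.0673] a 241.1 F [-0.3 -0.6 -0.5] w 0.0187 q6 -2.83 tilt [-0.0238  0.0043]
[[-6.7,1.2,1.5,-2.7],[-6.8,0.8,1.5,-2.7],[-6.8,0.5,1.5,-2.7],[-6.8,0.2,1.5,-2.7],[-6.8,-0.1,1.5,-2.7],[-6.8,-0.4,1.5,-2.7],[-6.8,-0.7,1.5,-2.7],[-6.7,-1.1,1.5,-2.7]]
```

apply_moves([
  [[-13,0,1,-2.5],[-13,0,1,-2.5],[-13,0,1,-2.5],[-13,-2,1,-2.5],[-13,-2,1,-2.5],[-13,-3,1,-2.5],[-13,-3,1,-2],[-12,-3,1,-2],[-8,-3,1,-1.5],[-5,-3,1,0]],
])

```text
clock: 11.15
eef_pos: [0.4009, 0.0282, 0.0605]
tool_rot: [-0.659, 0.752, -0.028, 0.001]
ft_force: [-0.3, -0.3, -0.3]
grip_width: 0.019
```

Run:
```python
from h import *
from scipy.spatial.transform import Rotation as Ro
plan([(.395,.0674,.05,-97.6,5)])
R=Ro.from_quat(state()[2]['tool_rot']).as_matrix(); print(R.round(3))
```

```text
t 11.15 p [0.4009 0.0282 0.0605] a 262.5 F [-0.3 -0.3 -0.3] w 0.019 q6 -2.91 tilt [-0.0276  0.001 ]
[[-7.6,2.2,2.1,0.0],[-7.6,2.2,2.1,0.0],[-7.6,2.2,2.1,0.0],[-7.6,2.2,2.1,0.0],[-7.6,2.2,2.1,0.0]]
[[-0.132 -0.991  0.038]
 [-0.991  0.13  -0.04 ]
 [ 0.035 -0.043 -0.998]]
```

```bash
cat >> h.py <<'E'
from scipy.spatial.transform import Rotation as Ro
def plan(wps):
    p,a,o=state(); M=Ro.from_quat(o['tool_rot']); R=[]
    print('t',round(o['clock'],2),'p',np.round(p,4),'a',round(a%360,1),'F',np.round(o['ft_force'],1),'w',round(o['grip_width'],4),'q',np.round(o['joint_pos'][[0,5]],2),'z of axes',np.round(M.as_matrix()[2],3))
    for x,y,z,b,n in wps:
        g=np.array([x,y,z]); d=(g-p)/n*1e3; da=(b-a+180)%360-180
        for i in range(n):
            R.append([round(float(v),1) for v in [*(M.inv().apply(d)),-da/n]]); M=M*Ro.from_rotvec([0,0,np.radians(-da/n)])
        p=g;a=b
    for i in range(0,len(R),10): print(R[i:i+10])
E
python3 - <<'E'
from h import *
plan([(.392,.0678,.035,-97.6,4),(.392,.0678,.022,-97.6,6)])
E
```

```text
t 11.15 p [0.4009 0.0282 0.0605] a 262.5 F [-0.3 -0.3 -0.3] w 0.019 q [ 0.1  -2.91] z of axes [ 0.035 -0.043 -0.998]
[[-9.7, 3.8, 5.9, 0.0], [-9.7, 3.8, 5.9, 0.0], [-9.7, 3.8, 5.9, 0.0], [-9.7, 3.8, 5.9, 0.0], [-0.1, 0.1, 2.2, -0.0], [-0.1, 0.1, 2.2, -0.0], [-0.1, 0.1, 2.2, -0.0], [-0.1, 0.1, 2.2, -0.0], [-0.1, 0.1, 2.2, -0.0], [-0.1, 0.1, 2.2, -0.0]]
```

apply_moves([
  [[-9,4,6,0],[-9,4,6,0],[-9,4,6,0],[-5,3,6,0],[0,0,2,0],[0,0,2,0],[0,0,2,0],[0,0,2,0],[0,0,1,0],[0,0,0,0]],
])

```text
clock: 12.15
eef_pos: [0.3897, 0.0628, 0.0242]
tool_rot: [-0.658, 0.752, -0.027, 0.0]
ft_force: [-1.0, -0.1, 0.8]
grip_width: 0.0192
```

Run:
```python
from h import *
plan([(.392,.0678,.022,-97.6,2)])
```

```text
t 12.15 p [0.3897 0.0628 0.0242] a 262.4 F [-1.  -0.1  0.8] w 0.0192 q [ 0.19 -2.82] z of axes [ 0.035 -0.041 -0.999]
[[-2.7, -0.7, 1.0, 0.0], [-2.7, -0.7, 1.0, 0.0]]
```

apply_moves([
  [[0,0,0.5,0],[0,0,0,0],[0,0,0,0],[0,0,0,0],[0,0,0,0],[0,0,0,0],[0,0,0,0],[0,0,0,0],[0,0,0,0],[0,0,0,0]],
], hand=-0.2)

```text
clock: 13.15
eef_pos: [0.3912, 0.0621, 0.0239]
tool_rot: [-0.658, 0.753, -0.028, 0.001]
ft_force: [-0.4, 0.3, -0.2]
grip_width: 0.0341
```

Run:
```python
from h import *
snap('wrist','w2',s=1.4); plan([(.392,.0678,.023,-97.6,2)])
```

```text
t 13.2 p [0.3912 0.0621 0.0239] a 262.3 F [0.3 0.1 0.2] w 0.0339 q [ 0.19 -2.82] z of axes [ 0.035 -0.044 -0.998]
[[-2.9, 0.0, 0.3, -0.1], [-2.9, 0.0, 0.3, -0.1]]
```

View pics/w2.png

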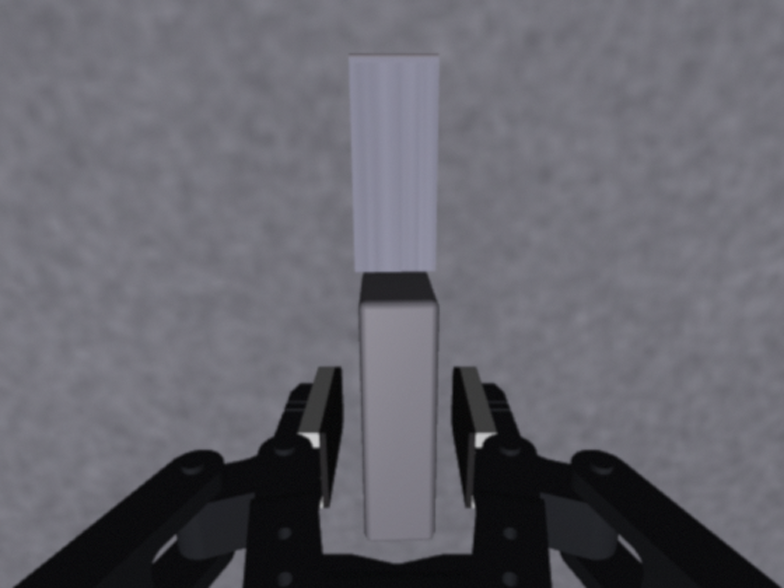

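The wrist view shows the shim lying flat between the pads: tip centre at (394,54), handle top from (399,303) to (399,538).

Run:
```python
from h import *
C=lambda u,v,z: ray('w2',u/1.4,v/1.4,z)
f=C(399,303,.034);b=C(399.5,538,.034);t=C(394,54,.005);s=C(395.5,271,.005)
p=state()[0]; ax=np.array([.9912,-.1323,0])
for n,q in dict(f=f,b=b,t=t,s=s).items(): print(n,q.round(4),'fwd of TCP',((q-p)@ax).round(4),'left',((q-p)@np.array([.1323,.9912,0])).round(4))
print(np.degrees(np.arctan2(*(f-b)[[1,0]])),np.degrees(np.arctan2(*(t-s)[[1,0]])),np.degrees(np.arctan2(*(t-(f+b)/2)[[1,0]])))
```

```text
f [0.4294 0.0576 0.034 ] fwd of TCP 0.0385 left 0.0006
b [0.3603 0.0667 0.034 ] fwd of TCP -0.0313 left 0.0005
t [0.4889 0.0498 0.005 ] fwd of TCP 0.0984 left 0.0007
s [0.4299 0.0574 0.005 ] fwd of TCP 0.039 left 0.0005
-7.514625189126038 -7.357013491522085 -7.485554258585216
```

apply_moves([
  [[0,0,0,0],[0,0,0,0],[0,0,0,0],[0,0,0,0],[0,0,0,0],[0,0,0,0],[0,0,-1.5,0],[0,0,-1,0],[-3,0,0,0],[-2.5,0,0,0]],
], hand=-1)

```text
clock: 14.2
eef_pos: [0.3913, 0.0677, 0.0262]
tool_rot: [-0.658, 0.753, -0.028, 0.001]
ft_force: [-0.9, 0.4, -1.2]
grip_width: 0.0192
```

```bash
cat >> h.py <<'E'
AX=np.array([.9912,-.1323,0]);LF=np.array([.1323,.9912,0])
SL={'L':np.array([.5483,.1383,0]),'M':np.array([.5369,.0489,0]),'R':np.array([.5247,-.0395,0])}
def rel(k):
    p,a,o=state(); d=p-SL[k]; print(k,'tip depth %.1f left %.1f z %.1f mm'%(1e3*(d@AX+.099),1e3*(d@LF)+.5,1e3*p[2]),'axial F %.1f'%(o['ft_force']@AX),'yaw',round((a+90+180)%360-180,1))
def goal(k,depth,left,z): return (*(SL[k]+AX*(depth-99)/1e3+LF*(left-.5)/1e3)[:2],z)
E
python3 - <<'E'
from h import *
rel('M'); plan([(*goal('M',-18,0,.0255),-97.6,5),(*goal('M',10,0,.0255),-97.6,5)])
E
```

```text
M tip depth -47.8 left -0.1 z 26.2 mm axial F -0.9 yaw -7.7
t 14.2 p [0.3913 0.0677 0.0262] a 262.3 F [-0.9  0.4 -1.2] w 0.0192 q [ 0.21 -2.8 ] z of axes [ 0.035 -0.043 -0.998]
[[-0.0, -5.9, 0.4, -0.0], [-0.0, -5.9, 0.4, -0.0], [-0.0, -5.9, 0.4, -0.0], [-0.0, -5.9, 0.4, -0.0], [-0.0, -5.9, 0.4, -0.0], [-0.0, -5.6, 0.2, -0.0], [-0.0, -5.6, 0.2, -0.0], [-0.0, -5.6, 0.2, -0.0], [-0.0, -5.6, 0.2, -0.0], [-0.0, -5.6, 0.2, -0.0]]
```

apply_moves([
  [[0,-6,0.3,0],[0,-6,0.3,0],[0,-6,0.3,0],[0,-5,0.3,0],[0,-3,0.2,0],[0,0,0,0],[0,0,0,0],[0,0,0,0],[0,0,0,0],[0,0,0,0]],
])

```text
clock: 15.2
eef_pos: [0.4197, 0.0641, 0.0255]
tool_rot: [-0.658, 0.753, -0.028, 0.001]
ft_force: [-0.4, -0.4, -0.7]
grip_width: 0.0188
```

Run:
```python
from h import *
rel('M');snap('wrist','w3',s=1.4); print(proj('w3',SL['M']+[0,0,.0])*1.4,proj('w3',SL['M']+AX*.035+[0,0,.058])*1.4,proj('w3',SL['M']-AX*.014)*1.4)
```

```text
M tip depth -19.2 left 0.0 z 25.5 mm axial F -0.3 yaw -7.7
[393.80340968 -23.34546567] [ 405.70770001 -431.57706914] [393.98569314  34.38911268]
```

View pics/w3.png

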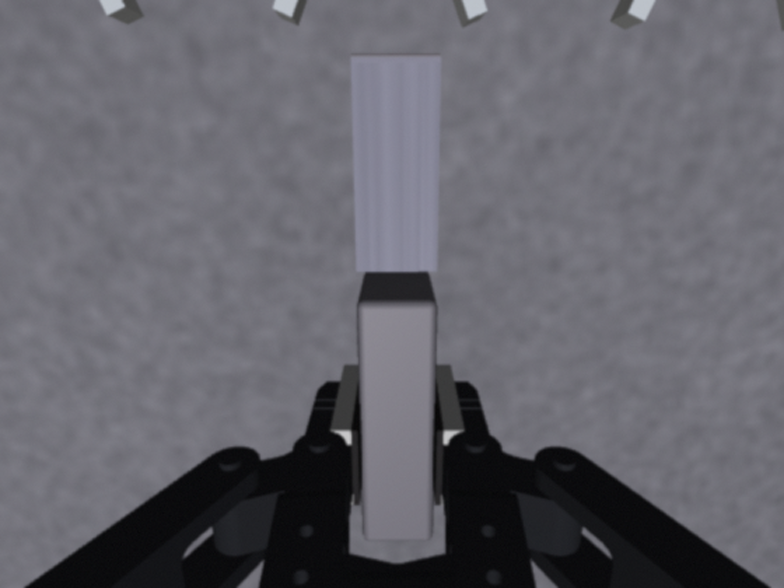

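The wrist view has the middle slot's guides at (297,23) and (469,24), centre 383, while the blade's centre is at 396 (3.7 px/mm). The slot is therefore about 3.3 mm left of my estimate and 2.5 mm farther, and I'll correct for that.

```bash
cat >> h.py <<'E'
for k in SL: SL[k]=SL[k]+AX*.0025+LF*.0033
E
python3 - <<'E'
from h import *
rel('M'); plan([(*goal('M',-20,0,.0255),-97.6,3),(*goal('M',16,0,.0255),-97.6,7)])
E
```

```text
M tip depth -21.8 left -3.2 z 25.5 mm axial F -0.0 yaw -7.7
t 15.25 p [0.4196 0.0641 0.0255] a 262.3 F [-0.   0.1 -1.2] w 0.0191 q [ 0.18 -2.82] z of axes [ 0.035 -0.042 -0.998]
[[-1.1, -0.6, -0.0, -0.0], [-1.1, -0.6, -0.0, -0.0], [-1.1, -0.6, -0.0, -0.0], [-0.0, -5.1, 0.2, -0.0], [-0.0, -5.1, 0.2, -0.0], [-0.0, -5.1, 0.2, -0.0], [-0.0, -5.1, 0.2, -0.0], [-0.0, -5.1, 0.2, -0.0], [-0.0, -5.1, 0.2, -0.0], [-0.0, -5.1, 0.2, -0.0]]
```

apply_moves([
  [[-1.5,0,0,0],[-1.5,0,0,0],[0,0,0,0],[0,-5,0.2,0],[0,-5,0.2,0],[0,-5,0.2,0],[0,-5,0.2,0],[0,-5,0.2,0],[0,-5,0.2,0],[0,-3,0.2,0]],
])

```text
clock: 16.25
eef_pos: [0.456, 0.0626, 0.0255]
tool_rot: [-0.658, 0.753, -0.028, 0.001]
ft_force: [-0.1, -0.3, -1.4]
grip_width: 0.0188
```

Run:
```python
from h import *
rel('M'); plan([(*goal('M',24,0,.0255),-97.6,5)])
```

```text
M tip depth 14.5 left 0.0 z 25.5 mm axial F -0.0 yaw -7.7
t 16.25 p [0.456  0.0626 0.0255] a 262.3 F [-0.1 -0.3 -1.4] w 0.0188 q [ 0.17 -2.84] z of axes [ 0.035 -0.043 -0.998]
[[0.0, -1.9, 0.1, -0.0], [0.0, -1.9, 0.1, -0.0], [0.0, -1.9, 0.1, -0.0], [0.0, -1.9, 0.1, -0.0], [0.0, -1.9, 0.1, -0.0]]
```

In the slot without contact. Next I'll feel forward to about 24 mm.

apply_moves([
  [[0,-2,0.1,0],[0,-2,0.1,0],[0,-2,0.1,0],[0,-2,0.1,0],[0,-2,0.1,0],[0,-1,0,0],[0,0,0,0],[0,0,0,0],[0,0,0,0],[0,0,0,0]],
])

```text
clock: 17.25
eef_pos: [0.4615, 0.0614, 0.0251]
tool_rot: [-0.658, 0.752, -0.024, -0.003]
ft_force: [-3.0, 1.6, 1.8]
grip_width: 0.0187
```

Run:
```python
from h import *
rel('M'); plan([(*goal('M',60,0,.0255),-97.6,10)])
```

```text
M tip depth 20.2 left -0.4 z 25.1 mm axial F -3.2 yaw -7.6
t 17.25 p [0.4615 0.0614 0.0251] a 262.4 F [-3.   1.6  1.8] w 0.0187 q [ 0.16 -2.85] z of axes [ 0.036 -0.032 -0.999]
[[-0.0, -4.0, 0.1, -0.0], [-0.0, -4.0, 0.1, -0.0], [-0.0, -4.0, 0.1, -0.0], [-0.0, -4.0, 0.1, -0.0], [-0.0, -4.0, 0.1, -0.0], [-0.0, -4.0, 0.1, -0.0], [-0.0, -4.0, 0.1, -0.0], [-0.0, -4.0, 0.1, -0.0], [-0.0, -4.0, 0.1, -0.0], [-0.0, -4.0, 0.1, -0.0]]
```

apply_moves([
  [[0,-3,0.1,0],[0,-3,0.1,0],[0,-3,0.1,0],[0,0,0,0],[0,0,0,0],[0,0,0,0],[0,0,0,0],[0,0,0,0],[0,0,0,0],[0,-3,0,0]],
])

```text
clock: 18.25
eef_pos: [0.4628, 0.061, 0.0242]
tool_rot: [-0.66, 0.751, -0.015, -0.01]
ft_force: [-12.5, 1.0, 9.5]
grip_width: 0.019
```

Run:
```python
from h import *
rel('M'); plan([(*goal('M',-22,0,.026),-97.6,5),(*goal('R',-22,0,.026),-97.6,5)]);plan([(*goal('L',-22,0,.026),-97.6,6)])
```

```text
M tip depth 21.5 left -0.6 z 24.2 mm axial F -12.5 yaw -7.4
t 18.25 p [0.4628 0.061  0.0242] a 262.6 F [-12.5   1.    9.5] w 0.019 q [ 0.15 -2.86] z of axes [ 0.035 -0.01  -0.999]
[[-0.1, 8.7, -0.5, 0.0], [-0.1, 8.7, -0.5, 0.0], [-0.1, 8.7, -0.5, 0.0], [-0.1, 8.7, -0.5, 0.0], [-0.1, 8.7, -0.5, 0.0], [17.8, 0.1, 0.6, -0.0], [17.8, 0.1, 0.6, -0.0], [17.8, 0.1, 0.6, -0.0], [17.8, 0.1, 0.6, -0.0], [17.8, 0.1, 0.6, -0.0]]
t 18.25 p [0.4628 0.061  0.0242] a 262.6 F [-12.5   1.    9.5] w 0.019 q [ 0.15 -2.86] z of axes [ 0.035 -0.01  -0.999]
[[-15.1, 7.3, -0.9, 0.0], [-15.1, 7.3, -0.9, 0.0], [-15.1, 7.3, -0.9, 0.0], [-15.1, 7.3, -0.9, 0.0], [-15.1, 7.3, -0.9, 0.0], [-15.1, 7.3, -0.9, 0.0]]
```

Middle foot is standing: 12.5 N at about 21.5 mm. I'll back out and go left.

apply_moves([
  [[0,5,-0.3,0],[0,8,-0.5,0],[0,8,-0.5,0],[0,8,-0.5,0],[0,8,-0.5,0],[0,6,-0.5,0],[0,0,0,0],[-10,0,0,0],[-15,0,0,0],[-15,0,0,0]],
])

```text
clock: 19.25
eef_pos: [0.4255, 0.1073, 0.0252]
tool_rot: [-0.658, 0.753, -0.018, -0.007]
ft_force: [0.7, 0.2, -0.6]
grip_width: 0.0188
```

Run:
```python
from h import *
rel('L'); plan([(*goal('L',-28,0,.028),-97.6,4)])
```

```text
L tip depth -21.1 left -49.7 z 25.2 mm axial F 0.7 yaw -7.7
t 19.25 p [0.4255 0.1073 0.0252] a 262.3 F [ 0.7  0.2 -0.6] w 0.0188 q [ 0.27 -2.74] z of axes [ 0.034 -0.017 -0.999]
[[-12.4, 1.7, -1.2, -0.0], [-12.4, 1.7, -1.2, -0.0], [-12.4, 1.7, -1.2, -0.0], [-12.4, 1.7, -1.2, -0.0]]
```

apply_moves([
  [[-12,1.5,-0.5,0],[-12,1.5,-0.5,0],[-12,1.5,-0.5,0],[-7,1,0,0],[0,0,0,0],[0,0,1,0],[0,0,1,0],[0,0,0,0],[0,0,0,0],[0,0,0,0]],
])

```text
clock: 20.25
eef_pos: [0.4272, 0.1559, 0.0242]
tool_rot: [-0.659, 0.752, -0.018, -0.006]
ft_force: [-0.8, -0.6, -0.0]
grip_width: 0.0189
```

Run:
```python
from h import *
rel('L'); plan([(*goal('L',-28,0,.0235),-97.6,2)])
```

```text
L tip depth -25.9 left -1.3 z 24.2 mm axial F -0.7 yaw -7.6
t 20.25 p [0.4272 0.1559 0.0242] a 262.4 F [-0.8 -0.6 -0. ] w 0.0189 q [ 0.37 -2.64] z of axes [ 0.033 -0.019 -0.999]
[[-0.7, 1.1, 0.3, 0.0], [-0.7, 1.1, 0.3, 0.0]]
```

apply_moves([
  [[-1,0,0.5,0],[0,0,0.3,0],[0,0,0,0],[0,0,0,0],[0,0,0,0],[0,0,0,0],[0,0,0,0],[0,0,0,0],[0,0,0,0],[0,0,0,0]],
], hand=-0.3)

```text
clock: 21.25
eef_pos: [0.4275, 0.1564, 0.0231]
tool_rot: [-0.658, 0.753, -0.018, -0.006]
ft_force: [-0.1, 0.5, 0.6]
grip_width: 0.0298
```

apply_moves([
  [[0,0,0,0],[0,0,0,0],[0,0,0,0],[0,0,0,0],[0,0,0,0],[0,0,0,0],[0,0,-1,0],[0,0,-1,0],[0,0,0,0],[0,0,0,0]],
], hand=-1)

```text
clock: 22.25
eef_pos: [0.4271, 0.1563, 0.025]
tool_rot: [-0.658, 0.753, -0.018, -0.007]
ft_force: [0.6, -0.3, -1.0]
grip_width: 0.019
```

Run:
```python
from h import *
rel('L');snap('wrist','w4',s=1.4);plan([(*goal('L',-20,0,.0255),-97.6,2),(*goal('L',15,0,.0255),-97.6,8)])
```

```text
L tip depth -26.1 left -1.0 z 25.0 mm axial F 0.6 yaw -7.6
t 22.3 p [0.4271 0.1564 0.025 ] a 262.4 F [ 0.1  0.3 -0.9] w 0.0192 q [ 0.38 -2.63] z of axes [ 0.034 -0.018 -0.999]
[[-0.5, -3.0, -0.2, -0.0], [-0.5, -3.0, -0.2, -0.0], [-0.0, -4.4, 0.1, -0.0], [-0.0, -4.4, 0.1, -0.0], [-0.0, -4.4, 0.1, -0.0], [-0.0, -4.4, 0.1, -0.0], [-0.0, -4.4, 0.1, -0.0], [-0.0, -4.4, 0.1, -0.0], [-0.0, -4.4, 0.1, -0.0], [-0.0, -4.4, 0.1, -0.0]]
```

View pics/w4.png

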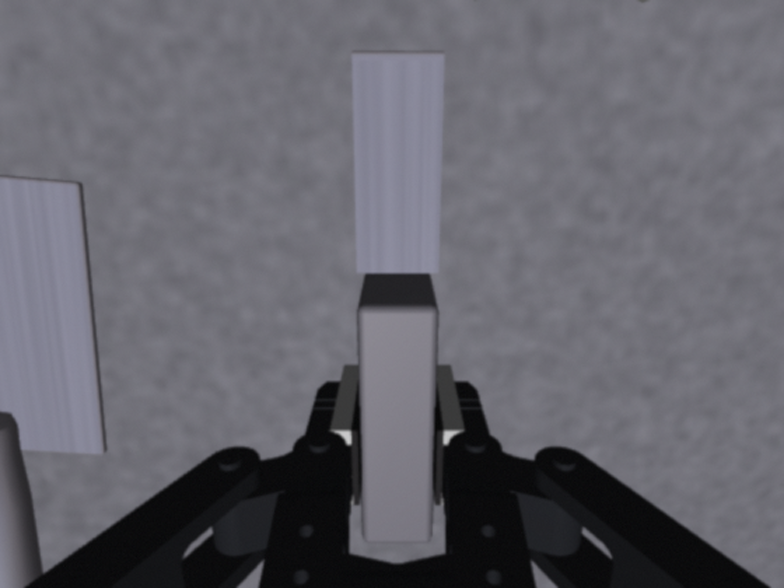

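The blade sits straight in the grip (tip at 398,52), and the spatula at the left (0–105, 180–450) is over 70 mm clear. I'll go in.

apply_moves([
  [[-0.5,-4,0,0],[-0.5,-4,0,0],[0,-4.5,0.1,0],[0,-4.5,0.1,0],[0,-4.5,0.1,0],[0,-4.5,0.1,0],[0,-4.5,0.1,0],[0,-4.5,0.1,0],[0,-4.5,0.1,0],[0,-1,0,0]],
])

```text
clock: 23.3
eef_pos: [0.4716, 0.1515, 0.0248]
tool_rot: [-0.658, 0.753, -0.018, -0.006]
ft_force: [-0.7, -1.2, -1.2]
grip_width: 0.019
```

Run:
```python
from h import *
rel('L');plan([(*goal('L',24,0,.0255),-97.6,5)])
```

```text
L tip depth 18.7 left 0.1 z 24.8 mm axial F -0.5 yaw -7.7
t 23.3 p [0.4716 0.1515 0.0248] a 262.3 F [-0.7 -1.2 -1.2] w 0.019 q [ 0.33 -2.67] z of axes [ 0.034 -0.019 -0.999]
[[0.0, -1.1, -0.1, -0.0], [0.0, -1.1, -0.1, -0.0], [0.0, -1.1, -0.1, -0.0], [0.0, -1.1, -0.1, -0.0], [0.0, -1.1, -0.1, -0.0]]
```

apply_moves([
  [[0,-2,0,0],[0,-2,0,0],[0,-1.5,0,0],[0,0,0,0],[0,0,0,0],[0,0,0,0],[0,0,0,0],[0,0,0,0],[0,0,0,0],[0,-2,0,0]],
])

```text
clock: 24.3
eef_pos: [0.475, 0.1504, 0.024]
tool_rot: [-0.659, 0.752, -0.015, -0.01]
ft_force: [-5.1, 0.4, 2.5]
grip_width: 0.019
```

Run:
```python
from h import *
rel('L');plan([(*goal('L',60,0,.025),-97.6,8)])
```

```text
L tip depth 22.2 left -0.5 z 24.0 mm axial F -5.1 yaw -7.6
t 24.3 p [0.475  0.1504 0.024 ] a 262.4 F [-5.1  0.4  2.5] w 0.019 q [ 0.33 -2.68] z of axes [ 0.035 -0.011 -0.999]
[[-0.1, -4.7, -0.1, 0.0], [-0.1, -4.7, -0.1, 0.0], [-0.1, -4.7, -0.1, 0.0], [-0.1, -4.7, -0.1, 0.0], [-0.1, -4.7, -0.1, 0.0], [-0.1, -4.7, -0.1, 0.0], [-0.1, -4.7, -0.1, 0.0], [-0.1, -4.7, -0.1, 0.0]]
```

Ambiguous at 5 N, so I'll push a little more.

apply_moves([
  [[0,-3,0,0],[0,-3,0,0],[0,-3,0,0],[0,-3,0,0],[0,0,0,0],[0,0,0,0],[0,0,0,0],[0,0,0,0],[0,-3,0,0],[0,-3,0,0]],
])

```text
clock: 25.3
eef_pos: [0.4765, 0.1493, 0.0243]
tool_rot: [-0.661, 0.75, -0.003, -0.02]
ft_force: [-13.4, 2.2, 9.4]
grip_width: 0.0191
```

Run:
```python
from h import *
rel('L');plan([(*goal('L',-24,0,.026),-97.6,6)]);plan([(*goal('L',60,0,.025),-97.6,8)])
```

```text
L tip depth 23.9 left -1.4 z 24.3 mm axial F -13.6 yaw -7.2
t 25.3 p [0.4765 0.1493 0.0243] a 262.8 F [-13.4   2.2   9.4] w 0.0191 q [ 0.32 -2.7 ] z of axes [ 0.034  0.023 -0.999]
[[-0.3, 8.0, -0.1, 0.1], [-0.3, 8.0, -0.1, 0.1], [-0.3, 8.0, -0.1, 0.1], [-0.2, 8.0, -0.1, 0.1], [-0.2, 8.0, -0.1, 0.1], [-0.2, 8.0, -0.1, 0.1]]
t 25.3 p [0.4765 0.1493 0.0243] a 262.8 F [-13.4   2.2   9.4] w 0.0191 q [ 0.32 -2.7 ] z of axes [ 0.034  0.023 -0.999]
[[-0.1, -4.5, -0.2, 0.0], [-0.1, -4.5, -0.2, 0.0], [-0.1, -4.5, -0.2, 0.0], [-0.1, -4.5, -0.2, 0.0], [-0.2, -4.5, -0.2, 0.0], [-0.2, -4.5, -0.2, 0.0], [-0.2, -4.5, -0.2, 0.0], [-0.2, -4.5, -0.2, 0.0]]
```

Left also stands (13.6 N at about 24 mm). It must be the right slot, so I'll back out and go there.

apply_moves([
  [[0,5,-0.2,0],[0,9,-0.3,0],[0,9,-0.3,0],[0,9,0,0],[0,8,0,0],[0,5,0,0],[0,3,0,0],[5,0,0,0],[15,0,0,0],[20,0,0,0]],
])

```text
clock: 26.3
eef_pos: [0.4249, 0.1159, 0.0281]
tool_rot: [-0.662, 0.749, -0.006, -0.017]
ft_force: [1.1, -0.7, -1.6]
grip_width: 0.0193
```

Run:
```python
from h import *
rel('R');plan([(*goal('R',-28,0,.028),-97.6,7)])
```

```text
R tip depth -22.9 left 138.0 z 28.1 mm axial F 1.2 yaw -7.1
t 26.3 p [0.4249 0.1159 0.0281] a 262.9 F [ 1.1 -0.7 -1.6] w 0.0193 q [ 0.28 -2.74] z of axes [ 0.033  0.013 -0.999]
[[19.7, 0.9, 0.7, 0.1], [19.7, 0.9, 0.7, 0.1], [19.7, 0.9, 0.7, 0.1], [19.7, 0.8, 0.7, 0.1], [19.7, 0.8, 0.7, 0.1], [19.7, 0.8, 0.7, 0.1], [19.7, 0.7, 0.7, 0.1]]
```

apply_moves([
  [[17,1,0.5,0.1],[18,1,0.5,0.1],[18,1,0.5,0.1],[18,1,0.5,0.1],[18,1,0.5,0.1],[18,1,0.5,0],[14,1,0.5,0],[5,0,1,0],[0,0,1,0],[0,0,0,0]],
])

```text
clock: 27.3
eef_pos: [0.3993, -0.0243, 0.0277]
tool_rot: [-0.654, 0.756, -0.009, -0.017]
ft_force: [-0.1, 0.5, -1.1]
grip_width: 0.0193
```

Run:
```python
from h import *
rel('R');plan([(*goal('R',-26,0,.0233),-97.6,4)])
```

```text
R tip depth -29.8 left -4.3 z 27.7 mm axial F -0.1 yaw -8.3
t 27.3 p [ 0.3993 -0.0243  0.0277] a 261.7 F [-0.1  0.5 -1.1] w 0.0193 q [-0.03 -3.03] z of axes [ 0.038  0.01  -0.999]
[[-1.1, -0.9, 1.0, -0.2], [-1.1, -0.9, 1.0, -0.2], [-1.1, -0.9, 1.0, -0.2], [-1.1, -1.0, 1.0, -0.2]]
```

apply_moves([
  [[-1.5,-1,1,-0.3],[-1.5,-1,1,-0.2],[-1,-1,1,-0.2],[0,0,0.8,0],[0,0,0.5,0],[0,0,0,0],[0,0,0,0],[0,0,0,0],[0,0,0,0],[0,0,0,0]],
])

```text
clock: 28.3
eef_pos: [0.404, -0.0192, 0.0237]
tool_rot: [-0.661, 0.75, -0.01, -0.018]
ft_force: [-1.2, -1.5, 1.1]
grip_width: 0.0188
```

apply_moves([
  [[0,0,0,0],[0,0,0,0],[0,0,0,0],[0,0,0,0],[0,0,0,0],[0,0,0,0],[0,0,0,0],[0,0,0,0],[0,0,0,0],[0,0,0,0]],
], hand=-0.3)

```text
clock: 29.3
eef_pos: [0.4043, -0.0187, 0.0234]
tool_rot: [-0.661, 0.75, -0.009, -0.017]
ft_force: [0.0, -0.2, 0.0]
grip_width: 0.0302
```

apply_moves([
  [[0,0,0,0],[0,0,0,0],[0,0,0,0],[0,0,0,0],[0,0,0,0],[0,0,0,0],[0,0,-1,0],[0,0,-1,0],[0,0,0,0],[0,0,0,0]],
], hand=-1)

```text
clock: 30.3
eef_pos: [0.4039, -0.0186, 0.0254]
tool_rot: [-0.661, 0.75, -0.009, -0.017]
ft_force: [-0.5, 0.2, -0.9]
grip_width: 0.0191
```

Run:
```python
from h import *
rel('R');snap('wrist','w5',s=1.4);plan([(*goal('R',-20,0,.025),-97.6,2),(*goal('R',15,0,.025),-97.6,8)])
```

```text
R tip depth -26.0 left 1.9 z 25.4 mm axial F -0.5 yaw -7.2
t 30.35 p [ 0.4039 -0.0186  0.0253] a 262.8 F [-0.   0.4 -1. ] w 0.0192 q [-0.02 -3.03] z of axes [ 0.038  0.01  -0.999]
[[1.0, -3.0, 0.2, 0.2], [1.0, -3.0, 0.2, 0.2], [0.0, -4.4, -0.0, -0.0], [0.0, -4.4, -0.0, -0.0], [0.0, -4.4, -0.0, -0.0], [0.0, -4.4, -0.0, -0.0], [0.0, -4.4, -0.0, -0.0], [0.0, -4.4, -0.0, -0.0], [0.0, -4.4, -0.0, -0.0], [0.0, -4.4, -0.0, -0.0]]
```

View pics/w5.png

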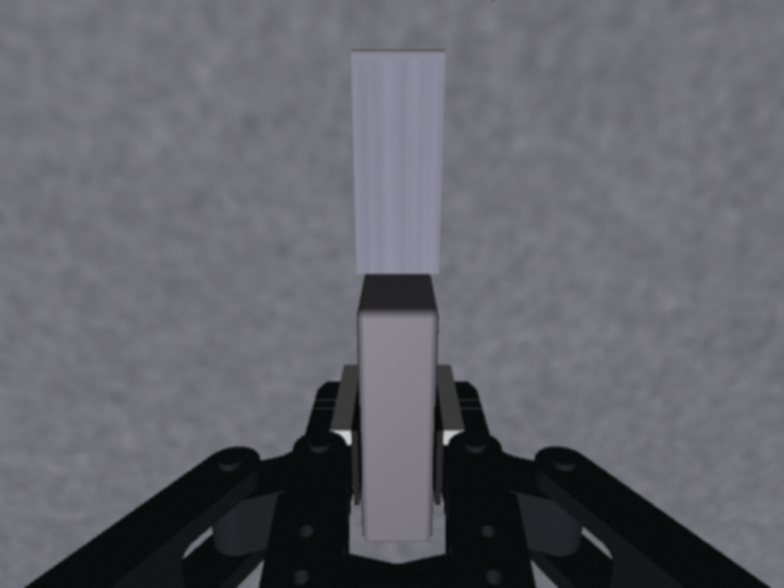

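The blade is straight in the grip again (tip at 398,50). I'll enter the right slot.

apply_moves([
  [[1,-2,0,0.2],[1,-2,0,0.2],[0,-4.5,0,0],[0,-4.5,0,0],[0,-4.5,0,0],[0,-4.5,0,0],[0,-4.5,0,0],[0,-4.5,0,0],[0,-4.5,0,0],[0,-4,0,0]],
])

```text
clock: 31.35
eef_pos: [0.4463, -0.0266, 0.0248]
tool_rot: [-0.658, 0.753, -0.009, -0.017]
ft_force: [-0.6, 0.1, -1.4]
grip_width: 0.0188
```

Run:
```python
from h import *
rel('R');plan([(*goal('R',30,0,.025),-97.6,5)])
```

```text
R tip depth 17.1 left -0.3 z 24.8 mm axial F -0.6 yaw -7.7
t 31.35 p [ 0.4463 -0.0266  0.0248] a 262.3 F [-0.6  0.1 -1.4] w 0.0188 q [-0.04 -3.04] z of axes [ 0.038  0.009 -0.999]
[[-0.1, -2.6, -0.1, -0.0], [-0.1, -2.6, -0.1, -0.0], [-0.1, -2.6, -0.1, -0.0], [-0.1, -2.6, -0.1, -0.0], [-0.1, -2.6, -0.1, -0.0]]
```

apply_moves([
  [[0,-3,0,0],[0,-3,0,0],[0,-3,0,0],[0,-3,0,0],[0,-3,0,0],[0,-3,0,0],[0,-3,0,0],[0,-3,0,0],[0,-3,0,0],[0,-3,0,0]],
])

```text
clock: 32.35
eef_pos: [0.4763, -0.0307, 0.0238]
tool_rot: [-0.658, 0.753, -0.007, -0.019]
ft_force: [-2.0, 0.8, 0.4]
grip_width: 0.0198
```

Run:
```python
from h import *
rel('R');plan([(*goal('R',60,0,.0245),-97.6,8)])
```

```text
R tip depth 47.3 left -0.5 z 23.8 mm axial F -2.1 yaw -7.7
t 32.35 p [ 0.4763 -0.0307  0.0238] a 262.3 F [-2.   0.8  0.4] w 0.0198 q [-0.04 -3.05] z of axes [ 0.038  0.014 -0.999]
[[-0.1, -1.6, -0.1, -0.0], [-0.1, -1.6, -0.1, -0.0], [-0.1, -1.6, -0.1, -0.0], [-0.1, -1.6, -0.1, -0.0], [-0.1, -1.6, -0.1, -0.0], [-0.1, -1.6, -0.1, -0.0], [-0.1, -1.6, -0.1, -0.0], [-0.1, -1.6, -0.1, -0.0]]
```

It slides in at 47 mm with 2 N of drag, so the right foot is the clear one. I'll push home until the handle meets the front.

apply_moves([
  [[0,-2,-0.1,0],[0,-2,-0.1,0],[0,-2,0,0],[0,-2,0,0],[0,-2,0,0],[0,-2,0,0],[0,-2,0,0],[0,-2,0,0],[0,-2,0,0],[0,-2,0,0]],
])

```text
clock: 33.35
eef_pos: [0.4894, -0.0325, 0.0237]
tool_rot: [-0.658, 0.753, -0.001, -0.024]
ft_force: [-7.5, 1.2, 5.3]
grip_width: 0.0191
```

Run:
```python
from h import *
rel('R');plan([(*goal('R',62,0,.0245),-97.6,8)])
```

```text
R tip depth 60.6 left -0.5 z 23.7 mm axial F -7.6 yaw -7.7
t 33.35 p [ 0.4894 -0.0325  0.0237] a 262.3 F [-7.5  1.2  5.3] w 0.0191 q [-0.05 -3.05] z of axes [ 0.038  0.03  -0.999]
[[-0.1, -0.2, -0.1, -0.0], [-0.1, -0.2, -0.1, -0.0], [-0.1, -0.2, -0.1, -0.0], [-0.1, -0.2, -0.1, -0.0], [-0.1, -0.2, -0.1, -0.0], [-0.1, -0.2, -0.1, -0.0], [-0.1, -0.2, -0.1, -0.0], [-0.1, -0.2, -0.1, -0.0]]
```

apply_moves([
  [[0,-4,0,0],[0,-4,0,0],[0,-4,0,0],[0,-4,0,0],[0,-3,0,0],[0,-3,0,0],[0,-3,0,0],[0,0,0,0],[0,0,0,0],[0,0,0,0]],
])

```text
clock: 34.35
eef_pos: [0.4895, -0.0326, 0.0238]
tool_rot: [-0.658, 0.752, 0.017, -0.039]
ft_force: [-3.3, 1.0, 1.0]
grip_width: 0.0189
```

Run:
```python
from h import *
rel('R');plan([(*goal('R',62,0,.0245),-97.6,1)])
```

```text
R tip depth 60.7 left -0.6 z 23.8 mm axial F -3.4 yaw -7.7
t 34.35 p [ 0.4895 -0.0326  0.0238] a 262.3 F [-3.3  1.   1. ] w 0.0189 q [-0.05 -3.06] z of axes [ 0.037  0.077 -0.996]
[[-0.6, -1.3, -0.8, -0.1]]
```

Home: depth 60.7 mm and no further advance when pressed. I'll release now.

apply_moves([
  [[0,0,0,0],[0,0,0,0],[0,0,0,0],[0,0,0,0],[0,0,0,0],[0,0,0,0],[0,0,0,0],[0,0,0,0],[0,0,0,0],[0,0,0,0]],
], hand=0)

```text
clock: 35.35
eef_pos: [0.4929, -0.033, 0.0242]
tool_rot: [-0.658, 0.752, 0.015, -0.037]
ft_force: [-1.0, -0.1, 0.2]
grip_width: 0.0427
```

```bash
cat >> h.py <<'E'
O=SL['M']-LF*.04
def S(x,y,z): return O+AX*x/1e3+LF*y/1e3+np.array([0,0,z/1e3])
def toS(p): d=p-O; return np.round(1e3*np.array([d@AX,d@LF,p[2]]),1)
E
python3 - <<'E'
from h import *
rel('R')
for z in (.13,.135,.14,.145): print(z,toS(ray('t0',200+422/4.4,150+224/4.2,z)))
print('s0 ball (369,307)/1.4', [toS(ray('s0',369/1.4,307/1.4,z)) for z in (.13,.14,.15)])
x,y,_=state()[0]
plan([(x,y,.11,-97.6,3),(x,y,.19,-97.6,4),(*S(-30,-110,190)[:2],.19,172.4,13)])
E
```

```text
R tip depth 64.1 left -0.5 z 24.2 mm axial F -0.9 yaw -7.7
0.13 [  30.7 -137.2  130. ]
0.135 [  30.  -137.1  135. ]
0.14 [  29.3 -137.1  140. ]
0.145 [  28.6 -137.   145. ]
s0 ball (369,307)/1.4 [array([  23. , -129.1,  130. ]), array([  28.1, -132. ,  140. ]), array([  33.3, -134.9,  150. ])]
t 35.35 p [ 0.4929 -0.033   0.0242] a 262.3 F [-1.  -0.1  0.2] w 0.0427 q [-0.05 -3.06] z of axes [ 0.037  0.071 -0.997]
[[1.1, 2.0, -28.5, -0.0], [1.1, 2.0, -28.5, -0.0], [1.1, 2.0, -28.5, -0.0], [0.7, 1.4, -19.9, -0.0], [0.7, 1.4, -19.9, -0.0], [0.7, 1.4, -19.9, -0.0], [0.7, 1.4, -19.9, -0.0], [4.6, -0.4, 0.1, 6.9], [4.5, -1.0, 0.1, 6.9], [4.4, -1.5, 0.1, 6.9]]
[[4.1, -2.0, 0.1, 6.9], [3.9, -2.5, 0.1, 6.9], [3.5, -2.9, 0.1, 6.9], [3.2, -3.4, 0.1, 6.9], [2.7, -3.7, 0.1, 6.9], [2.3, -4.0, 0.1, 6.9], [1.8, -4.3, 0.1, 6.9], [1.2, -4.4, 0.1, 6.9], [0.7, -4.6, 0.1, 6.9], [0.1, -4.6, 0.1, 6.9]]
```

apply_moves([
  [[0,0,-10,0],[0.5,1,-25,0],[1,2,-28,0],[1,1.5,-25,0],[1,1.5,-20,0],[1,1.5,-20,0],[0.5,1,-18,0],[4,3,-5,6.9],[4,3,0,6.9],[4,3,0,6.9]],
])

```text
clock: 36.35
eef_pos: [0.4842, -0.0417, 0.1901]
tool_rot: [-0.507, 0.861, 0.006, -0.037]
ft_force: [-0.0, -0.6, -0.6]
grip_width: 0.0427
```

Run:
```python
from h import *
print(toS(state()[0]))
plan([(*S(-35,-135,180),172.4,10)])
```

```text
[-42.8 -60.1 190.1]
t 36.35 p [ 0.4842 -0.0417  0.1901] a 240.9 F [-0.  -0.6 -0.6] w 0.0427 q [-0.07 -2.7 ] z of axes [ 0.058  0.048 -0.997]
[[6.6, -3.5, 1.2, 6.9], [6.2, -4.3, 1.2, 6.9], [5.6, -5.0, 1.2, 6.9], [5.0, -5.6, 1.2, 6.9], [4.3, -6.2, 1.2, 6.9], [3.5, -6.6, 1.2, 6.9], [2.7, -7.0, 1.2, 6.9], [1.8, -7.3, 1.2, 6.9], [0.9, -7.4, 1.2, 6.9], [0.0, -7.5, 1.2, 6.9]]
```

apply_moves([
  [[6,-3,1,6.9],[6,-4,1,6.9],[5.5,-5,1,6.9],[5,-6,1,6.9],[4,-6,1,6.9],[3.5,-7,1,6.9],[3,-7,1,6.9],[2,-7,1,6.9],[1,-7,1,6.9],[0,-7,1,6.9]],
], hand=-1)

```text
clock: 37.35
eef_pos: [0.4795, -0.117, 0.1916]
tool_rot: [0.095, 0.995, -0.017, -0.029]
ft_force: [0.2, -0.1, -0.5]
grip_width: -0.0
```

Run:
```python
from h import *
print(toS(state()[0]))
plan([(*S(-32,-135,150),172.4,6)])
snap('scene','s1',crop=(180,130,400,295),s=3.6)
```

```text
[ -37.4 -135.4  191.6]
t 37.35 p [ 0.4795 -0.117   0.1916] a 169.1 F [ 0.2 -0.1 -0.5] w -0.0 q [-0.22 -1.59] z of axes [ 0.055 -0.04  -0.998]
[[-1.3, 0.4, 6.9, -0.6], [-1.3, 0.4, 6.9, -0.6], [-1.3, 0.4, 6.9, -0.6], [-1.3, 0.4, 6.9, -0.6], [-1.3, 0.3, 6.9, -0.6], [-1.3, 0.3, 6.9, -0.6]]
```

View pics/s1.png

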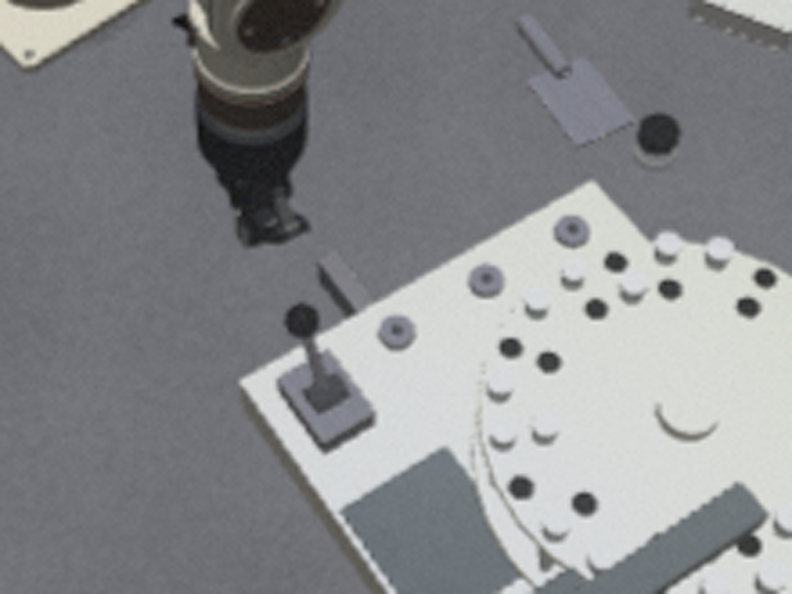

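The shim handle stays against the front at the right slot (345,285). The lever ball is at (302,320), with the closed gripper in front of it. I'll lower, then push.

apply_moves([
  [[-1,0.5,6,0],[-1,0.5,8,0],[-1,0.5,8,0],[-1,0.5,8,0],[-1,0,7,0],[0,0,4,0],[-5,0,0,0],[-8,0,0,0],[-8,0,0,0],[-8,0,0,0]],
])

```text
clock: 38.4
eef_pos: [0.5124, -0.1226, 0.1455]
tool_rot: [0.093, 0.995, -0.017, -0.029]
ft_force: [0.8, -0.4, 0.2]
grip_width: 0.0002
```

Run:
```python
from h import *
print(toS(state()[0]))
plan([(*S(70,-135,152),172.4,10)])
```

```text
[  -4.1 -136.5  145.5]
t 38.4 p [ 0.5124 -0.1226  0.1455] a 169.3 F [ 0.8 -0.4  0.2] w 0.0002 q [-0.21 -1.6 ] z of axes [ 0.055 -0.04  -0.998]
[[-7.3, 0.5, -1.1, -0.3], [-7.4, 0.5, -1.1, -0.3], [-7.4, 0.4, -1.1, -0.3], [-7.4, 0.4, -1.1, -0.3], [-7.4, 0.4, -1.1, -0.3], [-7.4, 0.3, -1.1, -0.3], [-7.4, 0.3, -1.1, -0.3], [-7.4, 0.2, -1.1, -0.3], [-7.4, 0.2, -1.1, -0.3], [-7.4, 0.2, -1.1, -0.3]]
```

apply_moves([
  [[-6,0,-1.5,0],[-7,0,-1.5,0],[-7,0,-1.5,0],[-7,0,-1,0],[-7,0,-1,0],[-7,0,-1,0],[-7,0,-1,0],[-6,0,-0.5,0],[-5,0,-0.5,0],[-4,0,-0.5,0]],
])

```text
clock: 39.4
eef_pos: [0.5808, -0.135, 0.1521]
tool_rot: [0.093, 0.995, -0.017, -0.03]
ft_force: [-0.3, 0.0, 0.0]
grip_width: -0.0002
```

Run:
```python
from h import *
print(toS(state()[0]))
plan([(*S(80,-135,152),172.4,5)])
```

```text
[  65.3 -139.8  152.1]
t 39.4 p [ 0.5808 -0.135   0.1521] a 169.3 F [-0.3  0.   0. ] w -0.0002 q [-0.21 -1.59] z of axes [ 0.057 -0.039 -0.998]
[[-2.9, 1.1, -0.2, -0.6], [-2.9, 1.1, -0.2, -0.6], [-2.9, 1.0, -0.2, -0.6], [-2.9, 1.0, -0.2, -0.6], [-2.9, 1.0, -0.2, -0.6]]
```

apply_moves([
  [[-3,1,0.5,0],[-3,1,0.5,0],[-3,1,0.5,0],[-3,1,0.5,0],[-3,0,0.5,0],[-3,0,0,0],[-2,0,0,0],[-2,0,0,0],[-2,0,0,0],[-2,0,0,0]],
])

```text
clock: 40.4
eef_pos: [0.5874, -0.1349, 0.1511]
tool_rot: [0.093, 0.994, -0.018, -0.051]
ft_force: [-6.5, 0.1, 3.0]
grip_width: 0.0003
```

Run:
```python
from h import *
print(toS(state()[0])); plan([(*S(0,-135,160),172.4,6)])
snap('scene','s2',crop=(180,130,400,295),s=3.6)
```

```text
[  71.9 -138.8  151.1]
t 40.4 p [ 0.5874 -0.1349  0.1511] a 169.3 F [-6.5  0.1  3. ] w 0.0003 q [-0.2  -1.58] z of axes [ 0.098 -0.045 -0.994]
[[12.1, -0.1, -0.3, -0.5], [12.1, 0.0, -0.3, -0.5], [12.1, 0.2, -0.3, -0.5], [12.1, 0.3, -0.3, -0.5], [12.1, 0.4, -0.3, -0.5], [12.1, 0.5, -0.3, -0.5]]
```

View pics/s2.png

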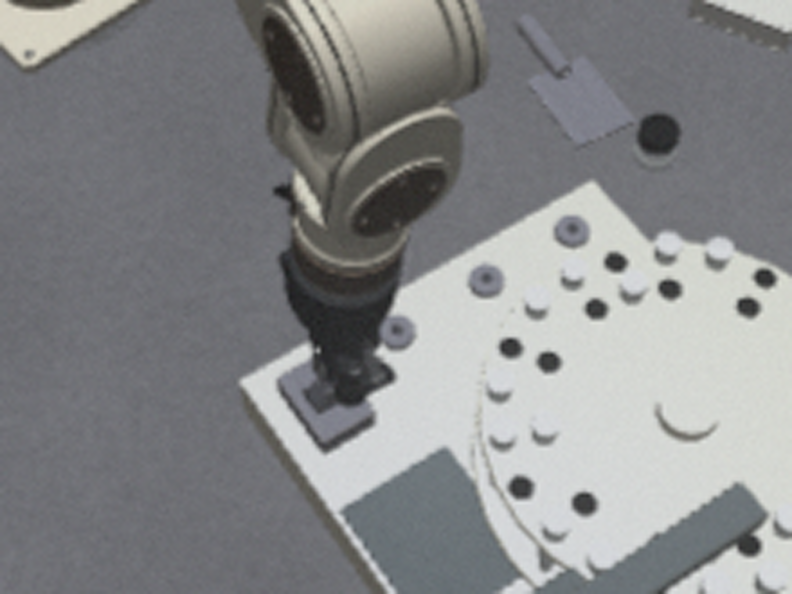

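The ball is now at (350,388), over on the far side, with a hard stop at 6.5 N and TCP x = 72 mm (71 predicted). I'll withdraw and check.

apply_moves([
  [[3,0,0,0],[8,0,0,0],[12,0,-1,0],[15,0,-3,0],[15,0,-6,0],[15,0,-10,0],[15,0,-10,0],[15,0,-10,0],[10,0,-5,0],[0,0,0,0]],
])

```text
clock: 41.45
eef_pos: [0.4827, -0.1117, 0.2086]
tool_rot: [0.093, 0.994, -0.018, -0.047]
ft_force: [0.4, -0.1, -0.4]
grip_width: 0.0001
```

Run:
```python
from h import *
print(toS(state()[0]), state()[2]['ft_force'])
snap('scene','s3',crop=(180,130,400,295),s=3.6)
for a in (.5,.45,.4): 
  print(a,(proj('s3',S(60+80*np.sin(a),-135,72+80*np.cos(a)))-[180,130])*3.6)
# handle rear edge vs expected: top corners at front face / 72 behind
for x in (0,-72): print(x,(proj('s3',S(x,-50,34))-[180,130])*3.6)
```

```text
[ -34.9 -129.7  208.6] [ 0.43976307 -0.11484126 -0.39755192]
0.5 [348.75227571 389.98108291]
0.45 [346.05796417 385.26825467]
0.4 [343.30165326 380.58556759]
0 [369.46433575 314.73885531]
-72 [322.66739044 255.09189833]
```

View pics/s3.png

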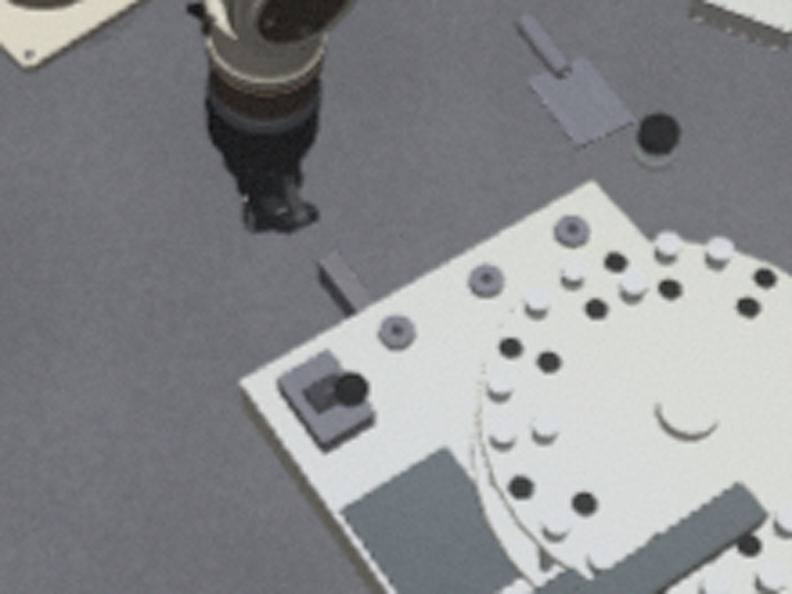

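```bash
python3 -c "
from h import *
print(workorder.job_done())"
```

```text
the job is handed in; nothing more can be done
None
```

The shim is fully in under the clear foot, which was the right one, and the clamp lever is thrown right over. I handed the job in at about 41.5 s of the 64 s allowed.

- **Feeling for the foot:** I took the nearest of the three similar blades. The middle and left feet stopped it at about 20–24 mm with 12.5 and 13.6 N. In the right slot it slid in with about 2 N of drag.
- **Pushing home:** I pushed until the handle met the front, at a measured depth of 60.7 mm. Pressing again gave no further travel, and then I let go.
- **Clamp lever:** I pushed it to its hard stop, where I read 6.5 N. The last picture shows the ball at (350,389), against (349,390) expected for fully over.
- **Last checks:** The shim handle was still against the front, its rear edge about 6 pixels in the enlarged crop from the predicted spot. That is within my calibration error and does not point to it having come out. The gripper was clear with no contact force. The spatula and jar looked unmoved in the last picture. I did not check the other bystanders again at the end.

Two things did not go as planned. The last joint's range forced me to spin the blade the long way round before the first slot. The tool also drifted a few degrees off vertical, so I set the shim flat and gripped it afresh before each slot.

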